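# Make up two repair kits at the workshop bench

### The arm

A 6-joint arm with a two-finger parallel gripper is mounted at the origin on the work surface. World frame = base frame: x ahead of the robot, y to its left, z up, the work surface at z = 0. Lengths are in m, angles in rad, forces in N, time in s.
With the tool pointing down it reaches from about 0.25 to 0.725 m from the base axis. Payload 4 kg.
Tool frame: the origin (TCP) lies between the finger pads; the fingertips stand 8 mm ahead of it and the grasp point (between the pads) lies 11 mm behind it; z points along the fingers, y is the direction in which the jaws open and shut (so a half turn about z gives the same grasp; the last joint's range is limited). The gripper opens to 85 mm and grips with 20 to 120 N. Pads are 22 mm wide; open, the fingers measure 114 mm over their backs; the gripper's body (76 mm by 85 mm) begins 54 mm behind the grasp point. The pads swing forward as they close: fully open they stand 13 mm farther back than shut.
Start: joints at [-1.177, 0.241, 0.005, 1.335, 0, 1.571], TCP at [0.192, -0.462, 0.239] pointing down, gripper open.
Joint ranges: [-2.72, 2.72], [-1.05, 1.87], [-1.09, 1.28], [-1.99, 2.15], [-1.42, 1.44], [-3.14, 3.14]. Speed limits (rad/s): [2.79, 2.79, 3.14, 3.14, 3.14, 3.14].

### API

Orientations are given as a unit quaternion [x, y, z, w].
In Python, from workcell import * gives the robot as it stands.
- The arm moves only by the tool send_rows, never from a script. Its argument "increments" is a list that holds one entry, the list of rows, each a list of 6 numbers: the shift along the tool's x, y, z in units of 50 mm (1.0 is 50 mm), then the turn, a rotation vector about the tool's x, y, z in units of 10 degrees (1.0 is 10 degrees). In form: [[[x, y, z, ax, ay, az], ...]]. A call has 1 to 8 rows; each row shifts and turns the commanded pose from where the row before left it, along the tool's axes as they then stand; what a row does not reach is not made up. A row lasts 1/8 s, in which the tool goes at most 62.5 mm and 10.7 degrees, less where a joint would pass 70% of its speed; a pose out of reach is approached as far as the arm can. A call with a number of a shift or a turn outside -1 to 1 is refused whole. A call with a gripper value outside its range is refused whole. "grip" is the closure, from 0 (fully open) to 1 (shut), set as the call begins (left out, the last holds). The fingers move at their own pace and stop on an object; the grip force is fixed at half the most. Time passes only in rows, so rows that do not move let the fingers close. It gives the time, the measured TCP pose, the force and the opening at its end, in the units of the state.
- get_obs(): the state, without advancing time (a new reading comes with each control period).
- camera(name): name is "scene" or "top" or "wrist"; returns a dict with "color" (400x640x3 uint8, red, green, blue), "z_map" (400x640 float32, m along the optical axis (not along the pixel's ray), 0 where there is no reading), "intrinsics" (3x3 intrinsics, pixels), "dist" ([k1, k2, p1, p2, k3] as OpenCV has them; the pictures are not rectified), "pose" (4x4, takes a point from camera to world coordinates); the wrist camera has in their place "mount" (4x4, takes a point from camera to tool coordinates, whose origin is the TCP and whose axes are the flange's). Camera axes: x right, y down, z forward; pixel columns grow to the right and rows downward; lengths in m; the calibration is good to about 2 mm. A picture is of the moment at which its call begins: read the wrist's pose just before it.
- job_done(): hands the job in, once; it reports no verdict.
The state is a dict: "clock": time; "joint_pos": joint angles; "joint_vel": joint speeds; "tau": joint torques, N m; "eef_pos": TCP position; "tool_rot": TCP orientation; "ft_force": force on the tool from outside, world axes, zero at the start; "ft_torque": the same for the moment, N m; "grip_width": finger opening in m.
Only numpy, scipy, OpenCV 4.12 (cv2) and the standard library are available. Lean on these libraries where they do the work, as an engineer would, in place of code of your own. Each camera call takes 0.05 s, during which the arm holds its last target.

### The job

Make up two repair kits from the stock on the bench. The blue tray is for the trolley: put in the castor and the yellow-lidded tin; the red tray is for the chest of drawers: put in the wooden knob, the glue bottle and the roll of green tape. Give each thing a compartment of its own, standing upright on the tray's floor as it stood on the bench, and leave the white-lidded tin, the grey tape and the tape measure standing where they are.

Things in the scene. Friction and masses are not known exactly. Their poses are not given: they have to be found in the camera images.
- red_tray: Red low open tray, outer size 256 x 98 mm, walls 4 mm thick and 16 mm high over the bench, floor 4 mm thick; long side along its own x. Two dividers, as high as the walls, make three compartments in a row along x, each 80 mm (x) by 90 mm (y), centred at local x = -84, 0 and +84 mm, y = 0. Fixed to the bench. Origin: centre of its underside, on the bench surface.
- blue_tray: Blue low open tray, outer size 172 x 98 mm, walls 4 mm thick and 16 mm high over the bench, floor 4 mm thick; long side along its own x. One divider, as high as the walls, makes two compartments in a row along x, each 80 mm (x) by 90 mm (y), centred at local x = -42 and +42 mm, y = 0. Fixed to the bench. Origin: centre of its underside, on the bench surface.
- castor: Furniture castor standing on its steel fixing plate with its black wheel uppermost. Plate 48 mm (its own x) by 56 mm (y), 4 mm thick; wheel 44 mm across, axle along its own x, top of the wheel at 62 mm. Two steel fork legs, 28 mm wide (along y), flank the wheel from the plate up to 50 mm; their outer faces are 32 mm apart along x: take it there, about 40 mm up. 180 g. Origin: centre of its underside (local z up).
- knob: Wooden drawer knob, pale wood, round, standing on its 32 mm foot, 53 mm tall; narrow neck, widest part 40 mm across between heights 32 and 46 mm. 60 g. Origin: centre of its underside (local z up).
- glue: Small glue bottle, round, 42 mm across up to height 52 mm, white with a yellow band, then an orange cone nozzle; 76 mm tall. 90 g. Origin: centre of its underside (local z up).
- yellow_tin: Closed tin with a yellow lid, round, body 54 mm across, lid 56 mm across from height 48 to 58 mm (58 mm tall). 160 g. Origin: centre of its underside (local z up).
- green_roll: Roll of green tape, lying flat as a ring: 58 mm outer diameter, 38 mm hole, 48 mm tall. 100 g. Origin: centre of its underside (local z up).
- white_tin: Closed tin, same size as the yellow-lidded one but with a white lid; not wanted, stays where it is. Origin: centre of its underside (local z up).
- grey_roll: Roll of grey tape, same size as the green one; not wanted, stays where it is. Origin: centre of its underside (local z up).
- tape_measure: Black tape measure with an orange stripe on top, standing on edge, 40 mm (x) by 58 mm (y), 56 mm tall, with a small steel hook low at its -y end; not wanted, stays where it is. Origin: centre of its underside (local z up).
Mind the look-alikes: they are no part of the job. Leave any purple look-alike of the knob alone. Leave any pink look-alike of the grey_roll alone.

How it is judged:
At the end, for the whole second after the job is handed in: Each kit thing stands alone in a compartment of its tray, on its floor (underside under 10 mm above the bench), within 0.15 rad of upright, released, at rest; white tin, grey tape and tape measure within 25 mm of their start and 0.3 rad of upright (x of castor in the frame of blue_tray between -0.084 and 0.084 m and y of castor in the frame of blue_tray between -0.045 and 0.045 m and z of castor in the frame of blue_tray between 0 and 0.01 m and angle between each of castor, yellow_tin, knob, glue, green_roll's own z axis and vertical below 0.15 rad and linear speed of each of castor, yellow_tin, knob, glue, green_roll below 0.02 m/s and angular speed of each of castor, yellow_tin, knob, glue, green_roll below 0.2 rad/s and x of yellow_tin in the frame of blue_tray between -0.084 and 0.084 m and y of yellow_tin in the frame of blue_tray between -0.045 and 0.045 m and z of yellow_tin in the frame of blue_tray between 0 and 0.01 m and (x of castor in the frame of blue_tray between -0.084 and 0 m or x of yellow_tin in the frame of blue_tray between -0.084 and 0 m) and (x of castor in the frame of blue_tray between 0 and 0.084 m or x of yellow_tin in the frame of blue_tray between 0 and 0.084 m) and x of knob in the frame of red_tray between -0.126 and 0.126 m and y of knob in the frame of red_tray between -0.045 and 0.045 m and z of knob in the frame of red_tray between 0 and 0.01 m and x of glue in the frame of red_tray between -0.126 and 0.126 m and y of glue in the frame of red_tray between -0.045 and 0.045 m and z of glue in the frame of red_tray between 0 and 0.01 m and x of green_roll in the frame of red_tray between -0.126 and 0.126 m and y of green_roll in the frame of red_tray between -0.045 and 0.045 m and z of green_roll in the frame of red_tray between 0 and 0.01 m and (x of knob in the frame of red_tray between -0.126 and -0.042 m or x of glue in the frame of red_tray between -0.126 and -0.042 m or x of green_roll in the frame of red_tray between -0.126 and -0.042 m) and (x of knob in the frame of red_tray between -0.042 and 0.042 m or x of glue in the frame of red_tray between -0.042 and 0.042 m or x of green_roll in the frame of red_tray between -0.042 and 0.042 m) and (x of knob in the frame of red_tray between 0.042 and 0.126 m or x of glue in the frame of red_tray between 0.042 and 0.126 m or x of green_roll in the frame of red_tray between 0.042 and 0.126 m) and distance of each of white_tin, grey_roll, tape_measure from where it was at the start of the episode below 0.025 m and angle between each of white_tin, grey_roll, tape_measure's own z axis and vertical below 0.3 rad); the robot touches nothing.
It fails at once if the white tin is moved more than 25 mm or tipped over (distance of white_tin from where it was at the start of the episode above 0.025 m or angle between white_tin's own z axis and vertical above 0.3 rad).
It fails at once if the grey roll is moved more than 25 mm or tipped over (distance of grey_roll from where it was at the start of the episode above 0.025 m or angle between grey_roll's own z axis and vertical above 0.3 rad).
It fails at once if the tape measure is moved more than 25 mm or tipped over (distance of tape_measure from where it was at the start of the episode above 0.025 m or angle between tape_measure's own z axis and vertical above 0.3 rad).
It also fails if it takes over 125 s, if anything falls off the work surface, if the arm or the gripper's body presses on something with over 40 N, if the wrist force passes 120 N, or if a joint passes its speed limit or range.

## Working session

There is one attempt and no reset: what is moved stays moved. The work goes in short steps, Python scripts to look and compute and a tool call to move; the robot and the scene stay as the last step left them, time stands still between calls to the robot, and variables do not carry over. Pictures are saved under pics/ and viewed, and the job is handed in when it is done.

Besides the shell and the picture viewer there is one more tool, called after "Request:" by a JSON object that holds its "op" and its "data". send_rows: Moves the arm, as the interface text tells. Its arguments: {"type":"object","properties":{"increments":{"type":"array"},"grip":{"type":"number"}},"required":["increments"]}

```bash
ls; mkdir -p pics
python3 - <<'E'
from workcell import *
import cv2,numpy as np
o=get_obs(); print({k:np.round(v,3) for k,v in o.items()})
for n in ["scene","top"]:
    c=camera(n); cv2.imwrite(f"pics/{n}0.png",c["color"][:,:,::-1]); np.savez(f"{n}0.npz",**c)
    print(n,c["intrinsics"],c["dist"],c["pose"])
E
```

```text
pics
{'clock': np.float64(0.0), 'joint_pos': array([-1.177,  0.241,  0.004,  1.335,  0.   ,  1.571]), 'joint_vel': array([-0.   ,  0.001,  0.002,  0.   , -0.001, -0.   ]), 'tau': array([ 1.0000e-03, -3.7232e+01,  2.5241e+01,  1.7000e-02,  0.0000e+00,
        0.0000e+00]), 'eef_pos': array([ 0.192, -0.461,  0.238]), 'tool_rot': array([ 0.981,  0.196, -0.   , -0.001]), 'ft_force': array([ 0.501,  0.212, -1.275]), 'ft_torque': array([ 0.001,  0.022, -0.021]), 'grip_width': np.float64(0.086)}
scene [[420.23814434   0.         313.20447471]
 [  0.         420.23814434 202.4891608 ]
 [  0.           0.           1.        ]] [0.01782406 0.         0.         0.         0.        ] [[-0.69932519  0.45626989 -0.55023819  1.09671936]
 [ 0.71479957  0.44378015 -0.54048197  0.50220918]
 [-0.00242086 -0.77128268 -0.63648816  0.62590388]
 [ 0.          0.          0.          1.        ]]
top [[374.52434872   0.         312.98905968]
 [  0.         374.52434872 208.63977316]
 [  0.           0.           1.        ]] [0.00173323 0.         0.         0.         0.        ] [[-0.01360137 -0.99677588  0.079075    0.52953003]
 [-0.99990667  0.01345702 -0.00235804 -0.01579755]
 [ 0.00128632 -0.07909969 -0.99686588  0.8955398 ]
 [ 0.          0.          0.          1.        ]]
```

View pics/scene0.png

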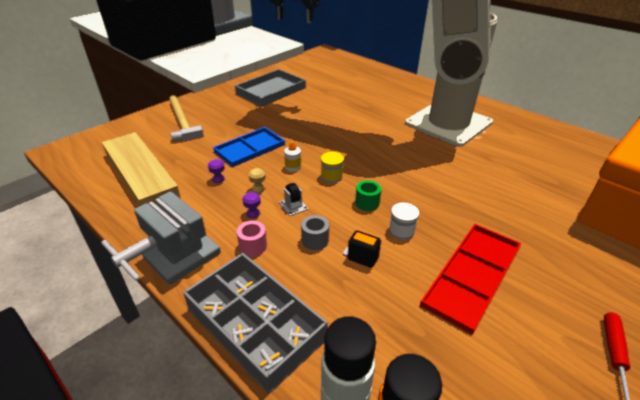

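View pics/top0.png

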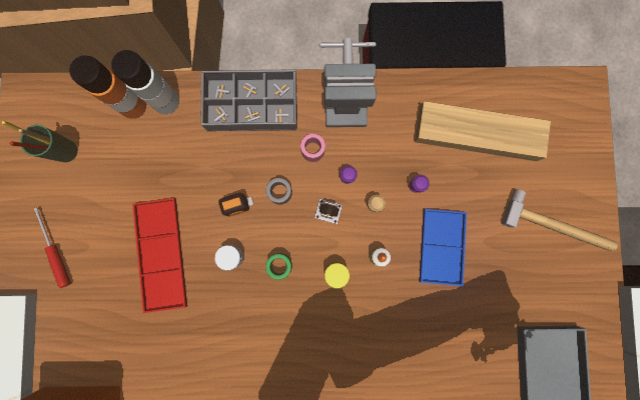

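Top view: yellow-lidded tin (337,276), white-lidded tin (228,258), green roll (279,266), grey roll (279,190), pink roll (313,146, a look-alike), pale knob (376,203), purple knobs (348,174) and (420,183), glue (381,257), castor (328,210), tape measure (234,204), red tray (160,255), blue tray (443,246).

```bash
cat > h.py <<'E'
import cv2,numpy as np
def cloud(c,T=None):
    z=c["z_map"]; h,w=z.shape
    u,v=np.meshgrid(np.arange(w),np.arange(h))
    p=cv2.undistortPoints(np.stack([u,v],-1).reshape(-1,1,2).astype(np.float64),c["intrinsics"],c["dist"]).reshape(h,w,2)
    P=np.dstack([p*z[...,None],z]); T=c["pose"] if T is None else T
    W=P@T[:3,:3].T+T[:3,3]; W[z==0]=np.nan
    return W
def circ(P):
    c,r=cv2.minEnclosingCircle(P[:,:2].astype(np.float32)); return np.array(c),r
E
python3 - <<'E'
from h import *
c=dict(np.load("top0.npz")); W=cloud(c); C=c["color"]; hsv=cv2.cvtColor(C,cv2.COLOR_RGB2HSV)
seeds=dict(yellow=(337,276),white=(228,258),green=(279,266),grey=(279,190),pink=(313,146),knob=(376,203),p1=(348,174),p2=(420,183),glue=(381,257),castor=(328,210),tape=(234,204))
m=(np.nan_to_num(W[...,2])>0.022).astype(np.uint8)
n,L,st,cen=cv2.connectedComponentsWithStats(m)
for k,(u,v) in seeds.items():
    win=L[v-14:v+15,u-14:u+15]; ids=win[win>0]
    i=np.bincount(ids).argmax(); Q=W[L==i]
    top=Q[:,2].max(); T=Q[Q[:,2]>top-0.012]
    cc,r=circ(T); 
    rr=cv2.minAreaRect(T[:,:2].astype(np.float32))
    print(k,len(Q),"top",top.round(3),"circ",cc.round(3),round(r,4),"bbox",((T.min(0)+T.max(0))/2).round(3)[:2],"rect",np.round(rr[0],3),np.round(rr[1],3),round(rr[2],1))
red=((hsv[...,0]<6)|(hsv[...,0]>174))&(hsv[...,1]>180)&(hsv[...,2]>80)
blue=(abs(hsv[...,0].astype(int)-110)<12)&(hsv[...,1]>150)
for nm,mk in(("red",red),("blue",blue)):
    n,L,st,_=cv2.connectedComponentsWithStats(mk.astype(np.uint8))
    i=max((L[255,160],L[150+90,435])) if 0 else (L[225,160] if nm=="red" else L[230,443])
    Q=W[L==i]; Q=Q[(Q[:,2]>.011)&(Q[:,2]<.025)]; rr=cv2.minAreaRect(Q[:,:2].astype(np.float32)); print(nm,st[i],len(Q),np.round(rr[0],3),np.round(rr[1],3),rr[2])
    print(cv2.boxPoints(rr).round(3).tolist())
b=W[300:320,200:250,2];print("bench z",np.nanmedian(b))
big=cv2.resize(C[130:310,120:480],None,fx=2.2,fy=2.2,interpolation=cv2.INTER_CUBIC); cv2.imwrite("pics/topcrop.png",big[:,:,::-1])
E
```

```text
yellow 513 top 0.063 circ [ 0.448 -0.067] 0.0279 bbox [ 0.448 -0.067] rect [ 0.448 -0.067] [0.053 0.053] 89.3
white 546 top 0.062 circ [0.49  0.176] 0.0281 bbox [0.491 0.176] rect [0.49  0.175] [0.054 0.054] 46.4
green 337 top 0.052 circ [0.469 0.064] 0.0288 bbox [0.468 0.064] rect [0.469 0.064] [0.056 0.055] 44.1
grey 338 top 0.052 circ [0.641 0.063] 0.0287 bbox [0.641 0.063] rect [0.641 0.063] [0.057 0.055] 87.7
pink 364 top 0.051 circ [ 0.743 -0.017] 0.0289 bbox [ 0.743 -0.017] rect [ 0.743 -0.018] [0.056 0.055] 88.6
knob 251 top 0.056 circ [ 0.609 -0.161] 0.02 bbox [ 0.609 -0.161] rect [ 0.609 -0.161] [0.038 0.037] 58.1
p1 247 top 0.056 circ [ 0.677 -0.098] 0.0201 bbox [ 0.677 -0.099] rect [ 0.677 -0.098] [0.038 0.038] 28.3
p2 255 top 0.057 circ [ 0.653 -0.265] 0.0195 bbox [ 0.652 -0.265] rect [ 0.653 -0.265] [0.037 0.037] 44.2
glue 308 top 0.078 circ [ 0.486 -0.167] 0.0091 bbox [ 0.487 -0.167] rect [ 0.487 -0.167] [0.017 0.016] 24.1
castor 239 top 0.064 circ [ 0.595 -0.053] 0.0193 bbox [ 0.592 -0.054] rect [ 0.592 -0.052] [0.037 0.025] 73.5
tape 508 top 0.061 circ [0.611 0.167] 0.032 bbox [0.611 0.167] rect [0.61  0.167] [0.04  0.058] 16.2
red [ 133  198   53  115 4578] 742 [0.497 0.345] [0.256 0.099] 7.032561779022217
[[0.36399999260902405, 0.3779999911785126], [0.37599998712539673, 0.2800000011920929], [0.6299999952316284, 0.31200000643730164], [0.6179999709129333, 0.4099999964237213]]
blue [ 421  210   45   76 2760] 359 [ 0.506 -0.322] [0.096 0.169] 84.37208557128906
[[0.4169999957084656, -0.3610000014305115], [0.5860000252723694, -0.3779999911785126], [0.5950000286102295, -0.28200000524520874], [0.4259999990463257, -0.26600000262260437]]
bench z 9.95183500089869e-05
```

View pics/topcrop.png

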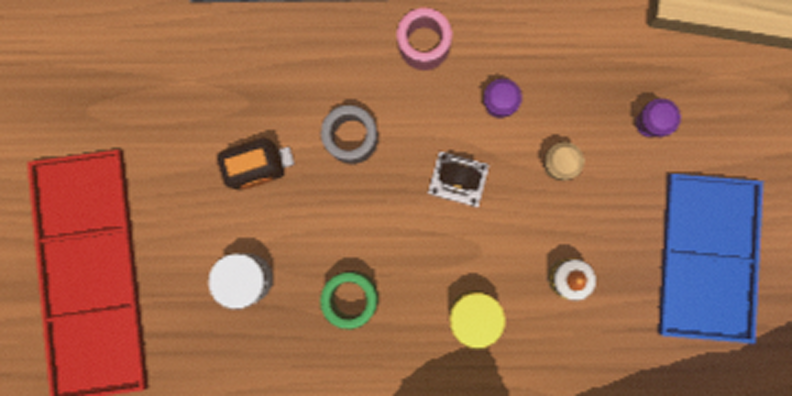

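The crop confirms the picks: yellow lid at crop (477,320), green ring (349,300), pale knob (565,160) and castor (460,178). The purple knobs and the pink ring are left alone. Next is a small planner that prints rows in tool units.

```bash
cat > plan.py <<'E'
import sys,json,numpy as np
from scipy.spatial.transform import Rotation as R
from workcell import *
# usage: plan.py x y z yaw_deg(tool x) nrows
def plan(tx,ty,tz,yaw,n,start=None):
    o=get_obs(); p=np.array(o["eef_pos"]);q=R.from_quat(o["tool_rot"])
    tgt=R.from_euler('z',yaw,degrees=True)*R.from_euler('x',180,degrees=True)
    rv=(q.inv()*tgt).as_rotvec(degrees=True)
    rows=[]
    for i in range(n):
        d=(np.array([tx,ty,tz])-p)/(n-i)
        l=np.round(q.inv().apply(d)/0.05,2); a=np.round(rv/10/n,2)
        rows.append([*l.tolist(),*a.tolist()])
        p=p+q.apply(l*0.05); q=q*R.from_rotvec(a*10,degrees=True)
    return rows,p
a=[float(v) for v in sys.argv[1:5]]; r,p=plan(*a,int(sys.argv[5]))
print("max",np.abs(r).max(),"end",p.round(4))
for i in range(0,len(r),8): print(json.dumps([r[i:i+8]]))
E
python3 plan.py 0.59 -0.053 0.20 75 16
```

```text
max 0.71 end [ 0.5901 -0.0531  0.1999]
[[[0.66, -0.28, 0.05, -0.0, -0.0, -0.33], [0.67, -0.24, 0.05, -0.0, -0.0, -0.33], [0.68, -0.2, 0.05, -0.0, -0.0, -0.33], [0.69, -0.16, 0.05, -0.0, -0.0, -0.33], [0.7, -0.12, 0.05, -0.0, -0.0, -0.33], [0.71, -0.08, 0.05, -0.0, -0.0, -0.33], [0.71, -0.04, 0.05, -0.0, -0.0, -0.33], [0.71, -0.0, 0.05, -0.0, -0.0, -0.33]]]
[[[0.71, 0.04, 0.05, -0.0, -0.0, -0.33], [0.71, 0.08, 0.05, -0.0, -0.0, -0.33], [0.7, 0.12, 0.05, -0.0, -0.0, -0.33], [0.7, 0.16, 0.05, -0.0, -0.0, -0.33], [0.69, 0.2, 0.04, -0.0, -0.0, -0.33], [0.67, 0.24, 0.05, -0.0, -0.0, -0.33], [0.66, 0.28, 0.04, -0.0, -0.0, -0.33], [0.64, 0.32, 0.05, -0.0, -0.0, -0.33]]]
```

Request:
{"op": "send_rows", "data": {"increments": [[[0.66,-0.28,0.05,0,0,-0.33],[0.67,-0.24,0.05,0,0,-0.33],[0.68,-0.2,0.05,0,0,-0.33],[0.69,-0.16,0.05,0,0,-0.33],[0.7,-0.12,0.05,0,0,-0.33],[0.71,-0.08,0.05,0,0,-0.33],[0.71,-0.04,0.05,0,0,-0.33],[0.71,0,0.05,0,0,-0.33]]], "grip": 0}}

```text
clock: 1.1
eef_pos: [0.3916, -0.2575, 0.2188]
tool_rot: [0.91, 0.415, -0.0, -0.0]
ft_force: [0.2, -0.1, -0.1]
grip_width: 0.0852
```

Request:
{"op": "send_rows", "data": {"increments": [[[0.71,0.04,0.05,0,0,-0.33],[0.71,0.08,0.05,0,0,-0.33],[0.7,0.12,0.05,0,0,-0.33],[0.7,0.16,0.05,0,0,-0.33],[0.69,0.2,0.04,0,0,-0.33],[0.67,0.24,0.05,0,0,-0.33],[0.66,0.28,0.04,0,0,-0.33],[0.64,0.32,0.05,0,0,-0.33]]]}}

```text
clock: 2.1
eef_pos: [0.5908, -0.0527, 0.1996]
tool_rot: [0.791, 0.612, -0.0, -0.0]
ft_force: [0.7, -0.4, -0.3]
grip_width: 0.0851
```

Run:
```python
from workcell import *
import cv2,numpy as np
from scipy.spatial.transform import Rotation as R
from h import *
o=get_obs(); print({k:np.round(v,3) for k,v in o.items()})
c=camera("wrist"); cv2.imwrite("pics/w1.png",c["color"][:,:,::-1]); print(c["mount"].round(3))
T=np.eye(4);T[:3,:3]=R.from_quat(o["tool_rot"]).as_matrix();T[:3,3]=o["eef_pos"]
W=cloud(c,T@c["mount"]); np.save("w1.npy",W)
```

```text
{'clock': np.float64(2.1), 'joint_pos': array([-0.089,  0.445,  0.194,  1.321, -0.   ,  1.735]), 'joint_vel': array([ 0.384,  0.364,  0.507,  0.141, -0.001, -0.074]), 'tau': array([ -0.781, -48.231,  23.725,  -0.056,   0.059,   0.066]), 'eef_pos': array([ 0.591, -0.053,  0.2  ]), 'tool_rot': array([ 0.791,  0.612, -0.   , -0.   ]), 'ft_force': array([ 0.673, -0.447, -0.317]), 'ft_torque': array([ 0.041, -0.069, -0.001]), 'grip_width': np.float64(0.085)}
[[ 0.    -0.965 -0.263  0.066]
 [ 1.     0.     0.001 -0.   ]
 [-0.001 -0.263  0.965 -0.135]
 [ 0.     0.     0.     1.   ]]
```

View pics/w1.png

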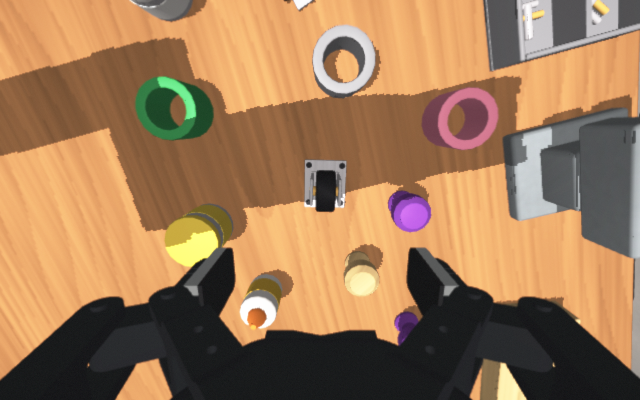

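The wrist view shows the castor at (325,185), square to the image. Its fork legs sit left and right of the wheel, so they lie along the jaw direction. I'll measure its pose.

```bash
python3 - <<'E'
from h import *
W=np.load("w1.npy")
S=W[145:225,290:360].reshape(-1,3); 
Q=S[S[:,2]>.03]; rr=cv2.minAreaRect(Q[:,:2].astype(np.float32)); print("upper",len(Q),Q[:,2].max(),np.round(rr[0],4),np.round(rr[1],4),rr[2])
Q=S[S[:,2]>.055]; rr=cv2.minAreaRect(Q[:,:2].astype(np.float32)); print("wheel",np.round(rr[0],4),np.round(rr[1],4),rr[2])
Q=S[(S[:,2]>.0025)&(S[:,2]<.007)]; rr=cv2.minAreaRect(Q[:,:2].astype(np.float32)); print("plate",np.round(rr[0],4),np.round(rr[1],4),rr[2])
Q=S[S[:,2]>.0025]; rr=cv2.minAreaRect(Q[:,:2].astype(np.float32)); print("all",np.round(rr[0],4),np.round(rr[1],4),rr[2])
for nm,(a,b,c,d) in dict(yellow=(210,275,160,225)).items():
    pass
E
python3 plan.py 0.592 -0.052 0.10 75 3
```

```text
upper 1073 0.06399691563349685 [ 0.5955 -0.053 ] [0.0414 0.0315] 75.2756118774414
wheel [ 0.5948 -0.0533] [0.0328 0.02  ] 75.67115020751953
plate [ 0.5943 -0.0579] [0.0905 0.0795] 74.02487182617188
all [ 0.5943 -0.0579] [0.0905 0.0795] 74.02487182617188
max 0.66 end [ 0.5919 -0.0519  0.0999]
[[[-0.02, -0.01, 0.66, 0.0, -0.01, 0.03], [-0.02, -0.0, 0.66, 0.0, -0.01, 0.03], [-0.02, -0.01, 0.66, 0.0, -0.01, 0.03]]]
```

Request:
{"op": "send_rows", "data": {"increments": [[[0.02,0.08,0.4,0,0,0],[0,0,0.8,0,0,0],[0,0,0.8,0,0,0],[0,0,0.7,0,0,0],[0,0,0.5,0,0,0],[0,0,0.2,0,0,0],[0,0,0,0,0,0]]]}}

```text
clock: 3.02
eef_pos: [0.5939, -0.0537, 0.0297]
tool_rot: [0.791, 0.611, -0.001, -0.001]
ft_force: [0.7, 0.4, 0.8]
grip_width: 0.0856
```

Request:
{"op": "send_rows", "data": {"increments": [[[0,0,0,0,0,0],[0,0,0,0,0,0],[0,0,0,0,0,0],[0,0,0,0,0,0],[0,0,0,0,0,0],[0,0,0,0,0,0]]], "grip": 1}}

```text
clock: 3.78
eef_pos: [0.5955, -0.0538, 0.0315]
tool_rot: [0.791, 0.611, 0.001, 0.001]
ft_force: [0.6, -0.1, 5.2]
grip_width: 0.031
```

Request:
{"op": "send_rows", "data": {"increments": [[[0,0,-0.2,0,0,0],[0,0,-0.5,0,0,0],[0,0,-0.7,0,0,0],[0,0,-0.6,0,0,0],[0,0,-0.2,0,0,0]]]}}

```text
clock: 4.4
eef_pos: [0.5953, -0.0538, 0.1422]
tool_rot: [0.791, 0.611, 0.001, 0.001]
ft_force: [-0.1, -0.0, -3.0]
grip_width: 0.0311
```

```bash
python3 plan.py 0.548 -0.326 0.14 84.4 9
```

```text
max 0.62 end [ 0.5482 -0.326   0.1401]
[[[-0.61, 0.05, 0.0, 0.0, -0.0, -0.1], [-0.61, 0.04, 0.01, 0.0, -0.0, -0.1], [-0.61, 0.03, 0.0, 0.0, -0.0, -0.1], [-0.62, 0.02, 0.01, 0.0, -0.0, -0.1], [-0.61, 0.01, 0.0, 0.0, -0.0, -0.1], [-0.62, -0.0, 0.01, 0.0, -0.0, -0.1], [-0.61, -0.01, 0.0, 0.0, -0.0, -0.1], [-0.62, -0.03, 0.01, 0.0, -0.0, -0.1]]]
[[[-0.61, -0.03, 0.0, 0.0, -0.0, -0.1]]]
```

Request:
{"op": "send_rows", "data": {"increments": [[[-0.3,0.05,0,0,0,-0.1],[-0.61,0.04,0.01,0,0,-0.1],[-0.61,0.03,0,0,0,-0.1],[-0.62,0.02,0.01,0,0,-0.1],[-0.61,0.01,0,0,0,-0.1],[-0.62,0,0.01,0,0,-0.1],[-0.61,-0.01,0,0,0,-0.1],[-0.62,-0.03,0.01,0,0,-0.1]]]}}

```text
clock: 5.4
eef_pos: [0.5552, -0.2813, 0.1365]
tool_rot: [0.747, 0.665, -0.001, -0.002]
ft_force: [-0.0, 0.0, -2.6]
grip_width: 0.0311
```

Request:
{"op": "send_rows", "data": {"increments": [[[-0.61,-0.03,0,0,0,-0.1],[-0.31,0,0,0,0,0],[0,0,0,0,0,0]]]}}

```text
clock: 5.78
eef_pos: [0.5492, -0.3268, 0.1372]
tool_rot: [0.742, 0.671, -0.0, -0.001]
ft_force: [0.4, 0.2, -3.2]
grip_width: 0.0308
```

```bash
python3 - <<'E'
from workcell import *
import cv2
c=camera("wrist"); cv2.imwrite("pics/w2.png",c["color"][:,:,::-1])
c=camera("top"); cv2.imwrite("pics/t2.png",c["color"][:,:,::-1])
E
python3 plan.py 0.548 -0.326 0.05 84.4 4
```

```text
max 0.44 end [ 0.5481 -0.3261  0.0502]
[[[-0.0, -0.01, 0.44, -0.0, -0.0, -0.0], [-0.01, -0.01, 0.44, -0.0, -0.0, -0.0], [-0.0, -0.01, 0.44, -0.0, -0.0, -0.0], [-0.01, -0.0, 0.43, -0.0, -0.0, -0.0]]]
```

View pics/w2.png

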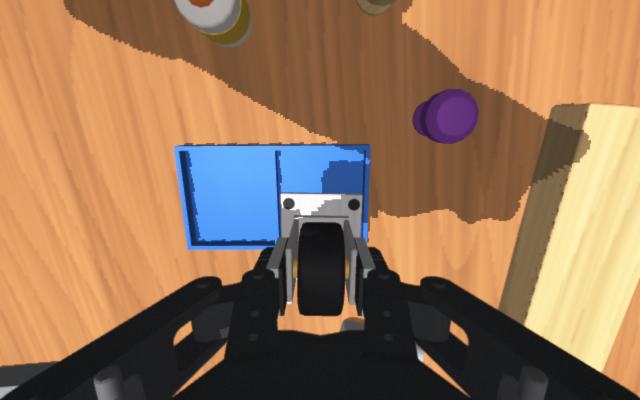

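Request:
{"op": "send_rows", "data": {"increments": [[[0,-0.02,0.4,0,0,0],[0,0,0.6,0,0,0],[0,0,0.5,0,0,0],[0,0,0.3,0,0,0],[0,0,0.15,0,0,0],[0,0,0.06,0,0,0],[0,0,0,0,0,0],[0,0,0,0,0,0]]]}}

```text
clock: 6.88
eef_pos: [0.5494, -0.3267, 0.0388]
tool_rot: [0.741, 0.671, 0.0, 0.001]
ft_force: [0.2, -0.9, -1.9]
grip_width: 0.0308
```

Request:
{"op": "send_rows", "data": {"increments": [[[0,0,0,0,0,0],[0,0,0,0,0,0],[0,0,0,0,0,0],[0,0,0,0,0,0],[0,0,0,0,0,0]]], "grip": 0}}

```text
clock: 7.5
eef_pos: [0.5489, -0.3263, 0.0378]
tool_rot: [0.741, 0.671, 0.0, 0.0]
ft_force: [1.2, -0.9, -0.7]
grip_width: 0.0854
```

Request:
{"op": "send_rows", "data": {"increments": [[[0,0,-0.3,0,0,0],[0,0,-0.7,0,0,0],[0,0,-0.7,0,0,0],[0,0,-0.7,0,0,0],[0,0,-0.4,0,0,0],[0,0,0,0,0,0]]]}}

```text
clock: 8.25
eef_pos: [0.5503, -0.3271, 0.1812]
tool_rot: [0.741, 0.671, 0.001, 0.003]
ft_force: [0.4, 0.4, -0.8]
grip_width: 0.0852
```

```bash
python3 plan.py 0.486 -0.068 0.18 180 10
```

```text
max 0.96 end [ 0.4859 -0.068   0.1801]
[[[0.5, -0.18, 0.0, 0.0, 0.0, -0.96], [0.53, -0.09, 0.0, 0.0, 0.0, -0.96], [0.53, -0.0, 0.0, 0.0, 0.0, -0.96], [0.53, 0.09, 0.0, 0.0, 0.0, -0.96], [0.51, 0.17, 0.0, 0.0, 0.0, -0.96], [0.47, 0.25, 0.0, 0.0, 0.0, -0.96], [0.42, 0.33, 0.0, 0.0, 0.0, -0.96], [0.36, 0.39, 0.0, 0.0, 0.0, -0.96]]]
[[[0.29, 0.45, 0.0, 0.0, 0.0, -0.96], [0.21, 0.49, 0.0, 0.0, 0.0, -0.96]]]
```

```bash
python3 plan.py 0.448 -0.067 0.18 180 11
```

```text
max 0.87 end [ 0.4481 -0.0668  0.1799]
[[[0.45, -0.23, -0.0, 0.0, 0.0, -0.87], [0.48, -0.16, -0.0, 0.0, 0.0, -0.87], [0.5, -0.09, -0.0, 0.0, 0.0, -0.87], [0.51, -0.01, -0.0, 0.0, 0.0, -0.87], [0.5, 0.07, -0.0, 0.0, 0.0, -0.87], [0.49, 0.14, -0.0, 0.0, 0.0, -0.87], [0.46, 0.22, -0.0, 0.0, 0.0, -0.87], [0.42, 0.28, -0.0, 0.0, 0.0, -0.87]]]
[[[0.38, 0.35, -0.0, 0.0, 0.0, -0.87], [0.32, 0.4, -0.0, 0.0, 0.0, -0.87], [0.25, 0.44, -0.0, 0.0, 0.0, -0.87]]]
```

Request:
{"op": "send_rows", "data": {"increments": [[[0.45,-0.23,0,0,0,-0.87],[0.48,-0.16,0,0,0,-0.87],[0.5,-0.09,0,0,0,-0.87],[0.51,-0.01,0,0,0,-0.87],[0.5,0.07,0,0,0,-0.87],[0.49,0.14,0,0,0,-0.87],[0.46,0.22,0,0,0,-0.87],[0.42,0.28,0,0,0,-0.87]]]}}

```text
clock: 9.25
eef_pos: [0.4733, -0.1365, 0.1768]
tool_rot: [0.223, 0.975, 0.0, -0.001]
ft_force: [-0.3, 0.2, 0.4]
grip_width: 0.0852
```

Request:
{"op": "send_rows", "data": {"increments": [[[0.38,0.35,0,0,0,-0.87],[0.32,0.4,0,0,0,-0.87],[0.25,0.44,0,0,0,-0.87],[0,0,0,0,0,0]]]}}

```text
clock: 9.75
eef_pos: [0.4454, -0.0648, 0.1771]
tool_rot: [-0.001, 1.0, 0.0, -0.001]
ft_force: [-0.2, -0.5, -0.6]
grip_width: 0.0855
```

```bash
cat > look.py <<'E'
# look.py name u0 v0 u1 v1 hmin : wrist picture + circle fit around seeds found in all blobs
import sys
from workcell import *
from h import *
from scipy.spatial.transform import Rotation as R
o=get_obs(); c=camera("wrist"); cv2.imwrite(f"pics/{sys.argv[1]}.png",c["color"][:,:,::-1])
T=np.eye(4);T[:3,:3]=R.from_quat(o["tool_rot"]).as_matrix();T[:3,3]=o["eef_pos"]
W=cloud(c,T@c["mount"]); np.save(sys.argv[1]+".npy",W)
tx=T[:3,0]; print("tcp",o["eef_pos"].round(4),"yaw",np.degrees(np.arctan2(tx[1],tx[0])).round(1))
m=(np.nan_to_num(W[...,2])>.03)&(np.nan_to_num(W[...,2])<.09)
m[250:,:]=m[250:,:]&(np.nan_to_num(c["z_map"])[250:,:]>.15)
n,L,st,ce=cv2.connectedComponentsWithStats(m.astype(np.uint8))
for i in range(1,n):
    if st[i,4]<300: continue
    Q=W[L==i]; t=np.percentile(Q[:,2],99); T_=Q[Q[:,2]>t-.006]; cc,r=circ(T_); ca,ra=circ(Q)
    print("blob px",ce[i].round(),st[i,4],"top",t.round(4),"topcirc",cc.round(4),round(r,4),"allcirc",ca.round(4),round(ra,4),"rgb",c["color"][L==i].mean(0).round())
E
python3 look.py w3
```

```text
tcp [ 0.4454 -0.0648  0.1771] yaw -179.9
blob px [317. 201.] 2909 top 0.0601 topcirc [ 0.4476 -0.0686] 0.0279 allcirc [ 0.4477 -0.0683] 0.0279 rgb [212. 192.  81.]
blob px [450. 219.] 2292 top 0.0497 topcirc [0.4679 0.062 ] 0.0293 allcirc [0.4679 0.062 ] 0.0293 rgb [ 70. 166.  91.]
blob px [563. 242.] 3590 top 0.0597 topcirc [0.4899 0.1739] 0.0286 allcirc [0.4899 0.1739] 0.0286 rgb [215. 214. 213.]
blob px [216. 234.] 1480 top 0.0767 topcirc [ 0.4864 -0.1687] 0.0067 allcirc [ 0.4861 -0.1685] 0.0213 rgb [220. 192. 163.]
blob px [ 68. 293.] 1837 top 0.0672 topcirc [ 0.5494 -0.3262] 0.0162 allcirc [ 0.547  -0.3253] 0.0223 rgb [66. 62. 62.]
blob px [240. 330.] 423 top 0.0526 topcirc [ 0.5975 -0.1532] 0.0136 allcirc [ 0.6049 -0.159 ] 0.0191 rgb [168. 142.  99.]
blob px [146. 376.] 830 top 0.0544 topcirc [ 0.6525 -0.2626] 0.0182 allcirc [ 0.653  -0.2614] 0.0191 rgb [154.  79. 188.]
```

View pics/w3.png

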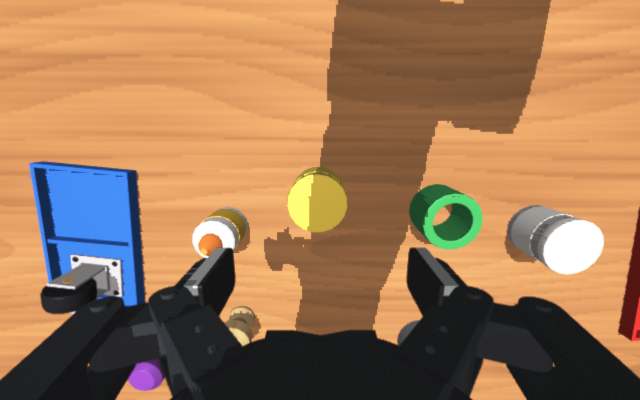

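The yellow tin is centred at (317,201). The castor stands in the blue tray at about (85,285).

Request:
{"op": "send_rows", "data": {"increments": [[[-0.04,-0.06,0.4,0,0,0],[0,0,0.7,0,0,0],[0,0,0.7,0,0,0],[0,0,0.6,0,0,0],[0,0,0.32,0,0,0],[0,0,0.1,0,0,0],[0,0,0,0,0,0]]]}}

```text
clock: 10.68
eef_pos: [0.4488, -0.0695, 0.0367]
tool_rot: [0.0, 1.0, -0.0, -0.0]
ft_force: [-0.1, 0.6, 0.3]
grip_width: 0.0854
```

Request:
{"op": "send_rows", "data": {"increments": [[[0,0,0,0,0,0],[0,0,0,0,0,0],[0,0,0,0,0,0],[0,0,0,0,0,0],[0,0,0,0,0,0],[0,0,0,0,0,0]]], "grip": 1}}

```text
clock: 11.42
eef_pos: [0.4495, -0.069, 0.0381]
tool_rot: [-0.001, 1.0, -0.0, 0.001]
ft_force: [-1.3, -0.1, 5.4]
grip_width: 0.0543
```

Request:
{"op": "send_rows", "data": {"increments": [[[0,0,-0.2,0,0,0],[0,0,-0.6,0,0,0],[0,0,-0.7,0,0,0],[0,0,-0.6,0,0,0],[0,0,-0.2,0,0,0],[0,0,0,0,0,0]]]}}

```text
clock: 12.18
eef_pos: [0.4489, -0.069, 0.1521]
tool_rot: [-0.001, 1.0, -0.0, 0.001]
ft_force: [-0.4, 1.2, -1.5]
grip_width: 0.054
```

```bash
python3 plan.py 0.464 -0.318 0.15 180 8
```

```text
max 0.63 end [ 0.4641 -0.318   0.1502]
[[[-0.04, -0.62, 0.01, -0.0, 0.0, 0.0], [-0.04, -0.62, 0.0, -0.0, 0.0, 0.0], [-0.04, -0.62, 0.01, -0.0, 0.0, 0.0], [-0.04, -0.62, 0.0, -0.0, 0.0, 0.0], [-0.03, -0.63, 0.01, -0.0, 0.0, 0.0], [-0.04, -0.62, 0.0, -0.0, 0.0, 0.0], [-0.03, -0.63, 0.01, -0.0, 0.0, 0.0], [-0.04, -0.62, 0.0, -0.0, 0.0, 0.0]]]
```

Request:
{"op": "send_rows", "data": {"increments": [[[-0.04,-0.4,0,0,0,0],[-0.04,-0.7,0,0,0,0],[-0.04,-0.7,0,0,0,0],[-0.04,-0.7,0,0,0,0],[-0.04,-0.7,0,0,0,0],[-0.04,-0.7,0,0,0,0],[-0.04,-0.7,0,0,0,0],[-0.02,-0.38,0.04,0,0,0]]]}}

```text
clock: 13.18
eef_pos: [0.4631, -0.3189, 0.1478]
tool_rot: [0.0, 1.0, 0.001, -0.001]
ft_force: [0.5, 1.3, -2.7]
grip_width: 0.0538
```

Request:
{"op": "send_rows", "data": {"increments": [[[0,0,0.2,0,0,0],[0,0,0.6,0,0,0],[0,0,0.6,0,0,0],[0,0,0.4,0,0,0],[0,0,0.2,0,0,0],[0,0,0.1,0,0,0],[0,0,0.04,0,0,0],[0,0,0,0,0,0]]]}}

```text
clock: 14.18
eef_pos: [0.4644, -0.3181, 0.0434]
tool_rot: [-0.001, 1.0, -0.0, 0.001]
ft_force: [-0.6, -0.2, -2.3]
grip_width: 0.0542
```

Release it and rise.

Request:
{"op": "send_rows", "data": {"increments": [[[0,0,0,0,0,0],[0,0,0,0,0,0],[0,0,0,0,0,0],[0,0,0,0,0,0],[0,0,0,0,0,0]]], "grip": 0}}

```text
clock: 14.8
eef_pos: [0.4639, -0.318, 0.0428]
tool_rot: [-0.001, 1.0, -0.0, 0.0]
ft_force: [0.3, -1.1, -0.6]
grip_width: 0.0853
```

Request:
{"op": "send_rows", "data": {"increments": [[[0,0,-0.3,0,0,0],[0,0,-0.7,0,0,0],[0,0,-0.7,0,0,0],[0,0,-0.7,0,0,0],[0,0,-0.4,0,0,0]]]}}

```text
clock: 15.42
eef_pos: [0.4648, -0.3186, 0.1864]
tool_rot: [-0.001, 1.0, -0.001, 0.002]
ft_force: [0.3, -0.7, 0.3]
grip_width: 0.0855
```

```bash
python3 plan.py 0.486 -0.1685 0.18 180 6; python3 look.py w4
```

```text
max 0.5 end [ 0.4862 -0.1686  0.1801]
[[[-0.07, 0.5, 0.02, -0.0, 0.0, 0.0], [-0.07, 0.5, 0.02, -0.0, 0.0, 0.0], [-0.07, 0.5, 0.02, -0.0, 0.0, 0.0], [-0.07, 0.5, 0.02, -0.0, 0.0, 0.0], [-0.07, 0.5, 0.02, -0.0, 0.0, 0.0], [-0.08, 0.5, 0.02, -0.0, 0.0, 0.0]]]
tcp [ 0.4648 -0.3186  0.1864] yaw -179.9
blob px [75. 28.] 621 top 0.0325 topcirc [ 0.3065 -0.5478] 0.0595 allcirc [ 0.3065 -0.5478] 0.0595 rgb [164. 169. 172.]
blob px [321. 194.] 2840 top 0.064 topcirc [ 0.4625 -0.3188] 0.0279 allcirc [ 0.4625 -0.3188] 0.0279 rgb [248. 245. 111.]
blob px [469. 215.] 1785 top 0.0766 topcirc [ 0.4892 -0.1705] 0.0041 allcirc [ 0.4859 -0.1701] 0.0213 rgb [151. 128. 108.]
blob px [313. 271.] 1359 top 0.0671 topcirc [ 0.5486 -0.3273] 0.0157 allcirc [ 0.5479 -0.3274] 0.0231 rgb [42. 41. 42.]
blob px [630. 341.] 786 top 0.0495 topcirc [0.6436 0.0423] 0.0216 allcirc [0.6395 0.0482] 0.0257 rgb [91. 89. 90.]
blob px [499. 373.] 498 top 0.0543 topcirc [ 0.6774 -0.1038] 0.0161 allcirc [ 0.6784 -0.1069] 0.017 rgb [138.  71. 168.]
blob px [146. 392.] 731 top 0.0421 topcirc [ 0.7238 -0.5325] 0.0305 allcirc [ 0.7238 -0.5325] 0.0305 rgb [200. 177. 125.]
```

View pics/w4.png

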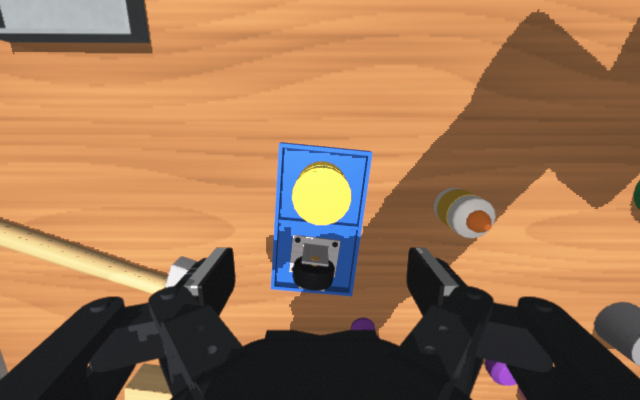

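The blue tray is done: tin at (321,194), castor at (313,265), each in its own compartment. Next, the glue.

Request:
{"op": "send_rows", "data": {"increments": [[[-0.07,0.5,0.02,0,0,0],[-0.07,0.5,0.02,0,0,0],[-0.07,0.5,0.02,0,0,0],[-0.07,0.5,0.02,0,0,0],[-0.07,0.5,0.02,0,0,0],[-0.07,0.5,0.02,0,0,0],[0,0,0,0,0,0]]]}}

```text
clock: 16.35
eef_pos: [0.4847, -0.1665, 0.177]
tool_rot: [-0.002, 1.0, 0.0, -0.0]
ft_force: [-0.3, -0.6, 1.0]
grip_width: 0.0853
```

```bash
python3 look.py w5 | head -4; python3 plan.py 0.486 -0.169 0.03 180 6
```

```text
tcp [ 0.4847 -0.1665  0.177 ] yaw -179.8
blob px [155. 174.] 3910 top 0.0642 topcirc [ 0.4629 -0.3179] 0.028 allcirc [ 0.4627 -0.318 ] 0.0281 rgb [224. 219. 102.]
blob px [562. 180.] 3074 top 0.0498 topcirc [0.4688 0.0618] 0.0297 allcirc [0.4688 0.0618] 0.0297 rgb [ 63. 152.  83.]
blob px [318. 199.] 1641 top 0.0766 topcirc [ 0.4865 -0.1688] 0.0066 allcirc [ 0.486 -0.169] 0.0212 rgb [241. 214. 188.]
max 0.49 end [ 0.4858 -0.169   0.03  ]
[[[-0.0, -0.0, 0.49, -0.0, 0.0, 0.0], [-0.0, -0.01, 0.49, -0.0, 0.0, 0.0], [-0.01, -0.0, 0.49, -0.0, 0.0, 0.0], [-0.0, -0.01, 0.49, -0.0, 0.0, 0.0], [-0.01, -0.0, 0.49, -0.0, 0.0, 0.0], [-0.0, -0.01, 0.49, -0.0, 0.0, 0.0]]]
```

Request:
{"op": "send_rows", "data": {"increments": [[[-0.03,-0.05,0.4,0,0,0],[0,0,0.7,0,0,0],[0,0,0.7,0,0,0],[0,0,0.6,0,0,0],[0,0,0.4,0,0,0],[0,0,0.14,0,0,0],[0,0,0,0,0,0]]]}}

```text
clock: 17.27
eef_pos: [0.4862, -0.171, 0.0298]
tool_rot: [-0.0, 1.0, -0.0, -0.0]
ft_force: [0.1, -0.1, 0.6]
grip_width: 0.0854
```

Request:
{"op": "send_rows", "data": {"increments": [[[0,0,0,0,0,0],[0,0,0,0,0,0],[0,0,0,0,0,0],[0,0,0,0,0,0],[0,0,0,0,0,0],[0,0,0,0,0,0]]], "grip": 1}}

```text
clock: 18.02
eef_pos: [0.4872, -0.1707, 0.031]
tool_rot: [-0.001, 1.0, -0.0, 0.001]
ft_force: [-0.8, 1.2, 5.4]
grip_width: 0.0402
```

Request:
{"op": "send_rows", "data": {"increments": [[[0,0,-0.2,0,0,0],[0,0,-0.6,0,0,0],[0,0,-0.7,0,0,0],[0,0,-0.6,0,0,0],[0,0,-0.2,0,0,0],[0,0,0,0,0,0]]]}}

```text
clock: 18.77
eef_pos: [0.4864, -0.1704, 0.145]
tool_rot: [-0.001, 1.0, -0.0, 0.0]
ft_force: [-0.3, 0.7, -1.1]
grip_width: 0.0404
```

```bash
python3 plan.py 0.497 0.345 0.15 180 14
```

```text
max 0.74 end [0.4968 0.3451 0.1499]
[[[-0.02, 0.74, -0.01, -0.0, 0.0, 0.0], [-0.02, 0.74, -0.01, -0.0, 0.0, 0.0], [-0.02, 0.74, -0.01, -0.0, 0.0, 0.0], [-0.01, 0.74, -0.01, -0.0, 0.0, 0.0], [-0.02, 0.73, -0.01, -0.0, 0.0, 0.0], [-0.01, 0.74, -0.01, -0.0, 0.0, 0.0], [-0.02, 0.73, -0.01, -0.0, 0.0, 0.0], [-0.01, 0.74, -0.0, -0.0, 0.0, 0.0]]]
[[[-0.02, 0.73, -0.01, -0.0, 0.0, 0.0], [-0.01, 0.74, -0.0, -0.0, 0.0, 0.0], [-0.02, 0.73, -0.01, -0.0, 0.0, 0.0], [-0.01, 0.74, -0.0, -0.0, 0.0, 0.0], [-0.02, 0.73, -0.01, -0.0, 0.0, 0.0], [-0.01, 0.74, -0.0, -0.0, 0.0, 0.0]]]
```

Request:
{"op": "send_rows", "data": {"increments": [[[-0.02,0.4,-0.01,0,0,0],[-0.02,0.7,-0.01,0,0,0],[-0.02,0.74,-0.01,0,0,0],[-0.02,0.74,-0.01,0,0,0],[-0.02,0.74,-0.01,0,0,0],[-0.02,0.74,-0.01,0,0,0],[-0.02,0.74,-0.01,0,0,0],[-0.02,0.74,0,0,0,0]]]}}

```text
clock: 19.77
eef_pos: [0.4927, 0.1075, 0.1464]
tool_rot: [-0.001, 1.0, -0.0, -0.002]
ft_force: [0.5, -0.3, -1.5]
grip_width: 0.0403
```

Request:
{"op": "send_rows", "data": {"increments": [[[-0.02,0.74,0,0,0,0],[-0.01,0.74,0,0,0,0],[-0.01,0.74,0,0,0,0],[-0.01,0.74,0,0,0,0],[0,0.74,0,0,0,0],[0,0.74,0,0,0,0],[0,0.38,0,0,0,0],[0,0,0,0,0,0]]]}}

```text
clock: 20.78
eef_pos: [0.4955, 0.3479, 0.1468]
tool_rot: [-0.001, 1.0, -0.001, -0.001]
ft_force: [0.5, -0.6, -0.5]
grip_width: 0.0402
```

```bash
python3 look.py w6 | head -1
python3 - <<'E'
from h import *
W=np.load("w6.npy");C=cv2.imread("pics/w6.png");hsv=cv2.cvtColor(C,cv2.COLOR_BGR2HSV)
m=((hsv[...,0]<6)|(hsv[...,0]>174))&(hsv[...,1]>180)&(hsv[...,2]>60)
Q=W[m];Q=Q[(Q[:,2]>.010)&(Q[:,2]<.025)];rr=cv2.minAreaRect(Q[:,:2].astype(np.float32));print(rr,len(Q))
E
python3 plan.py 0.497 0.345 0.036 180 6
```

```text
tcp [0.4955 0.3479 0.1468] yaw -179.8
((0.48423629999160767, 0.44722774624824524), (0.255886971950531, 0.3052458167076111), 7.133829593658447) 4488
max 0.37 end [0.497  0.3451 0.0361]
[[[-0.01, -0.01, 0.37, -0.0, -0.0, 0.0], [-0.0, -0.0, 0.37, -0.0, -0.0, 0.0], [-0.01, -0.01, 0.37, -0.0, -0.0, 0.0], [-0.0, -0.0, 0.37, -0.0, -0.0, 0.0], [-0.01, -0.01, 0.37, -0.0, -0.0, 0.0], [-0.0, -0.0, 0.37, -0.0, -0.0, 0.0]]]
```

View pics/w6.png

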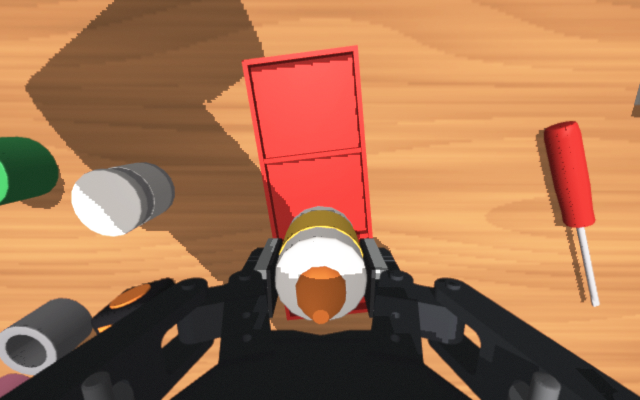

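The bottle hangs straight over the middle compartment; the tray is at (305,160) and the dividers are visible. Lower it.

Request:
{"op": "send_rows", "data": {"increments": [[[-0.03,-0.05,0.3,0,0,0],[0,0,0.6,0,0,0],[0,0,0.6,0,0,0],[0,0,0.4,0,0,0],[0,0,0.2,0,0,0],[0,0,0.1,0,0,0],[0,0,0.01,0,0,0],[0,0,0,0,0,0]]]}}

```text
clock: 21.82
eef_pos: [0.4983, 0.3454, 0.0387]
tool_rot: [-0.001, 1.0, 0.0, 0.001]
ft_force: [-0.4, -0.7, -0.8]
grip_width: 0.0402
```

Request:
{"op": "send_rows", "data": {"increments": [[[0,0,0,0,0,0],[0,0,0,0,0,0],[0,0,0,0,0,0],[0,0,0,0,0,0],[0,0,0,0,0,0]]], "grip": 0}}

```text
clock: 22.45
eef_pos: [0.4977, 0.3451, 0.0378]
tool_rot: [-0.001, 1.0, -0.0, -0.0]
ft_force: [0.4, 0.2, 0.4]
grip_width: 0.0852
```

Request:
{"op": "send_rows", "data": {"increments": [[[0,0,-0.3,0,0,0],[0,0,-0.7,0,0,0],[0,0,-0.7,0,0,0],[0,0,-0.7,0,0,0],[0,0,-0.5,0,0,0],[0,0,0,0,0,0]]]}}

```text
clock: 23.2
eef_pos: [0.4993, 0.3461, 0.1865]
tool_rot: [-0.001, 1.0, 0.002, 0.003]
ft_force: [0.0, 0.8, -1.0]
grip_width: 0.0853
```

```bash
python3 look.py w7; python3 plan.py 0.4685 0.062 0.18 180 7
```

```text
tcp [0.4993 0.3461 0.1865] yaw -179.9
blob px [634.  79.] 454 top 0.0366 topcirc [0.3862 0.6388] 0.0232 allcirc [0.3862 0.6388] 0.0232 rgb [175. 172. 168.]
blob px [ 31. 162.] 2954 top 0.0501 topcirc [0.4691 0.0639] 0.0296 allcirc [0.4691 0.0639] 0.0296 rgb [ 54. 131.  72.]
blob px [143. 185.] 3482 top 0.0601 topcirc [0.4896 0.175 ] 0.0284 allcirc [0.4897 0.1751] 0.0283 rgb [187. 183. 180.]
blob px [319. 193.] 1607 top 0.0806 topcirc [0.4976 0.3449] 0.0068 allcirc [0.4979 0.3451] 0.0213 rgb [241. 213. 188.]
blob px [149. 285.] 1314 top 0.0585 topcirc [0.6039 0.1638] 0.029 allcirc [0.6034 0.1645] 0.0298 rgb [98. 72. 46.]
blob px [ 58. 309.] 1372 top 0.0501 topcirc [0.6385 0.06  ] 0.0296 allcirc [0.6385 0.0601] 0.0297 rgb [123. 120. 120.]
blob px [501. 385.] 1050 top 0.0752 topcirc [0.7229 0.562 ] 0.0083 allcirc [0.7399 0.5629] 0.0235 rgb [40. 65. 52.]
max 0.81 end [0.4686 0.062  0.1798]
[[[0.09, -0.81, 0.01, 0.0, 0.0, 0.0], [0.09, -0.81, 0.01, 0.0, 0.0, 0.0], [0.08, -0.81, 0.01, 0.0, 0.0, 0.0], [0.09, -0.81, 0.01, 0.0, 0.0, 0.0], [0.08, -0.81, 0.01, 0.0, 0.0, 0.0], [0.09, -0.81, 0.01, 0.0, 0.0, 0.0], [0.08, -0.81, 0.02, 0.0, 0.0, 0.0]]]
```

View pics/w7.png

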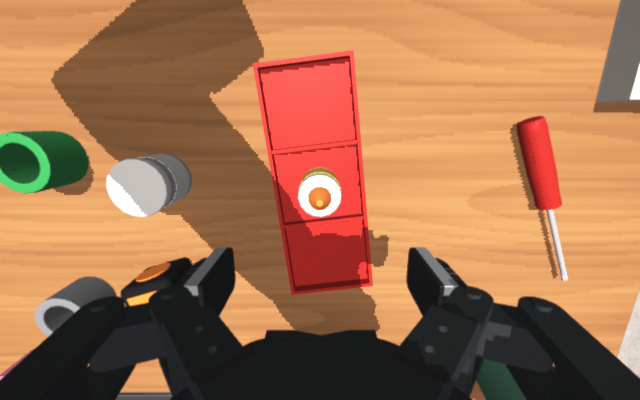

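The glue stands in the middle compartment at (319,193). Next, the green roll.

Request:
{"op": "send_rows", "data": {"increments": [[[0.08,-0.6,0.01,0,0,0],[0.08,-0.81,0.01,0,0,0],[0.08,-0.81,0.01,0,0,0],[0.08,-0.81,0.01,0,0,0],[0.08,-0.81,0.01,0,0,0],[0.08,-0.81,0.01,0,0,0],[0.08,-0.81,0.01,0,0,0],[0.04,-0.2,0.01,0,0,0]]]}}

```text
clock: 24.25
eef_pos: [0.4666, 0.0601, 0.1776]
tool_rot: [0.001, 1.0, -0.0, -0.001]
ft_force: [-0.1, -0.0, -0.3]
grip_width: 0.0855
```

Request:
{"op": "send_rows", "data": {"increments": [[[0,0,0,0,0,0]]]}}

```text
clock: 24.38
eef_pos: [0.4674, 0.0618, 0.1781]
tool_rot: [0.0, 1.0, 0.0, -0.001]
ft_force: [-0.1, 0.5, -1.0]
grip_width: 0.0853
```

```bash
python3 look.py w8
```

```text
tcp [0.4674 0.0618 0.1781] yaw 180.0
blob px [321. 198.] 1891 top 0.05 topcirc [0.4682 0.0623] 0.0289 allcirc [0.468  0.0624] 0.0289 rgb [ 46. 107.  60.]
blob px [438. 220.] 3130 top 0.06 topcirc [0.4896 0.1744] 0.028 allcirc [0.4895 0.1744] 0.028 rgb [233. 233. 232.]
blob px [608. 227.] 2470 top 0.0751 topcirc [0.4975 0.3422] 0.0094 allcirc [0.4972 0.343 ] 0.0212 rgb [191. 166. 140.]
blob px [402. 320.] 1020 top 0.058 topcirc [0.6089 0.1539] 0.0216 allcirc [0.6086 0.1528] 0.0238 rgb [87. 59. 39.]
blob px [320. 326.] 494 top 0.0493 topcirc [0.619  0.0613] 0.0182 allcirc [0.6268 0.0613] 0.0248 rgb [66. 65. 66.]
blob px [ 24. 350.] 456 top 0.0541 topcirc [ 0.6461 -0.2669] 0.0156 allcirc [ 0.6467 -0.2656] 0.0161 rgb [129.  66. 158.]
```

View pics/w8.png

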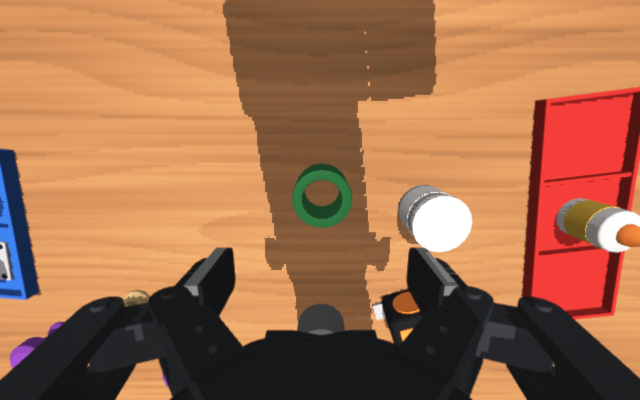

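The green roll is centred under the jaws at (321,198).

Request:
{"op": "send_rows", "data": {"increments": [[[-0.01,0.01,0.4,0,0,0],[0,0,0.7,0,0,0],[0,0,0.7,0,0,0],[0,0,0.6,0,0,0],[0,0,0.45,0,0,0],[0,0,0.15,0,0,0],[0,0,0,0,0,0]]]}}

```text
clock: 25.3
eef_pos: [0.4684, 0.0634, 0.0286]
tool_rot: [-0.001, 1.0, 0.0, -0.0]
ft_force: [-0.2, 0.4, 0.6]
grip_width: 0.0853
```

Request:
{"op": "send_rows", "data": {"increments": [[[0,0,0,0,0,0],[0,0,0,0,0,0],[0,0,0,0,0,0],[0,0,0,0,0,0],[0,0,0,0,0,0],[0,0,0,0,0,0]]], "grip": 1}}

```text
clock: 26.05
eef_pos: [0.4696, 0.0628, 0.0305]
tool_rot: [-0.0, 1.0, 0.0, 0.001]
ft_force: [-1.0, 0.4, 5.2]
grip_width: 0.0566
```

Request:
{"op": "send_rows", "data": {"increments": [[[0,0,-0.2,0,0,0],[0,0,-0.6,0,0,0],[0,0,-0.7,0,0,0],[0,0,-0.6,0,0,0],[0,0,-0.3,0,0,0],[0,0,0,0,0,0]]]}}

```text
clock: 26.8
eef_pos: [0.4696, 0.0626, 0.1507]
tool_rot: [-0.0, 1.0, 0.0, 0.002]
ft_force: [-0.3, 0.7, -2.2]
grip_width: 0.0564
```

```bash
python3 plan.py 0.414 0.3345 0.15 180 8
```

```text
max 0.68 end [0.4139 0.3346 0.1501]
[[[0.14, 0.68, 0.0, 0.0, 0.0, 0.0], [0.14, 0.68, 0.0, 0.0, 0.0, 0.0], [0.14, 0.68, 0.0, 0.0, 0.0, 0.0], [0.14, 0.68, 0.0, 0.0, 0.0, 0.0], [0.14, 0.68, 0.0, 0.0, 0.0, 0.0], [0.14, 0.68, 0.0, 0.0, 0.0, 0.0], [0.13, 0.68, 0.01, 0.0, 0.0, 0.0], [0.14, 0.68, 0.0, 0.0, 0.0, 0.0]]]
```

Request:
{"op": "send_rows", "data": {"increments": [[[0.14,0.4,0,0,0,0],[0.14,0.7,0,0,0,0],[0.14,0.75,0,0,0,0],[0.14,0.75,0,0,0,0],[0.14,0.75,0,0,0,0],[0.14,0.75,0,0,0,0],[0.14,0.7,0,0,0,0],[0.13,0.6,0,0,0,0]]]}}

```text
clock: 27.8
eef_pos: [0.4118, 0.3333, 0.1477]
tool_rot: [-0.001, 1.0, -0.001, -0.001]
ft_force: [0.2, -0.1, -1.4]
grip_width: 0.0564
```

Request:
{"op": "send_rows", "data": {"increments": [[[0,0.04,0,0,0,0],[0,0,0.2,0,0,0],[0,0,0.6,0,0,0],[0,0,0.6,0,0,0],[0,0,0.5,0,0,0],[0,0,0.25,0,0,0],[0,0,0.1,0,0,0],[0,0,0,0,0,0]]]}}

```text
clock: 28.8
eef_pos: [0.413, 0.3344, 0.0365]
tool_rot: [-0.0, 1.0, 0.0, 0.0]
ft_force: [-0.9, -0.1, -1.2]
grip_width: 0.0568
```

Request:
{"op": "send_rows", "data": {"increments": [[[0,0,0,0,0,0]]]}}

```text
clock: 28.92
eef_pos: [0.4134, 0.335, 0.0373]
tool_rot: [-0.0, 1.0, 0.001, 0.001]
ft_force: [-0.6, 0.7, -1.1]
grip_width: 0.0564
```

Request:
{"op": "send_rows", "data": {"increments": [[[0,0,0.03,0,0,0],[0,0,0,0,0,0]]]}}

```text
clock: 29.18
eef_pos: [0.4128, 0.3347, 0.0351]
tool_rot: [-0.001, 1.0, 0.0, 0.0]
ft_force: [0.2, 0.2, -1.0]
grip_width: 0.0565
```

Request:
{"op": "send_rows", "data": {"increments": [[[0,0,0,0,0,0],[0,0,0,0,0,0],[0,0,0,0,0,0],[0,0,0,0,0,0],[0,0,0,0,0,0]]], "grip": 0}}

```text
clock: 29.8
eef_pos: [0.4127, 0.3345, 0.0348]
tool_rot: [-0.001, 1.0, 0.0, 0.0]
ft_force: [-1.3, 0.8, 0.4]
grip_width: 0.0853
```

Request:
{"op": "send_rows", "data": {"increments": [[[0,0,-0.3,0,0,0],[0,0,-0.7,0,0,0],[0,0,-0.7,0,0,0],[0,0,-0.7,0,0,0],[0,0,-0.5,0,0,0],[0,0,0,0,0,0]]]}}

```text
clock: 30.55
eef_pos: [0.4142, 0.3357, 0.1832]
tool_rot: [-0.001, 1.0, 0.002, 0.003]
ft_force: [0.2, 1.0, 0.2]
grip_width: 0.085
```

```bash
python3 look.py w9; python3 plan.py 0.608 -0.161 0.18 180 15
```

```text
tcp [0.4142 0.3357 0.1832] yaw -179.9
blob px [631. 157.] 1225 top 0.037 topcirc [0.3679 0.6446] 0.043 allcirc [0.3675 0.6445] 0.0434 rgb [207. 205. 202.]
blob px [319. 193.] 1959 top 0.054 topcirc [0.4114 0.3342] 0.0289 allcirc [0.4113 0.3341] 0.029 rgb [ 87. 193. 110.]
blob px [163. 263.] 2525 top 0.0601 topcirc [0.4901 0.1755] 0.0284 allcirc [0.4895 0.175 ] 0.0286 rgb [203. 202. 200.]
blob px [329. 272.] 1569 top 0.0807 topcirc [0.4971 0.3453] 0.0065 allcirc [0.4973 0.3448] 0.0214 rgb [159. 135. 114.]
blob px [154. 372.] 403 top 0.0589 topcirc [0.6155 0.1521] 0.0197 allcirc [0.6155 0.1521] 0.0197 rgb [156. 117.  65.]
max 0.67 end [ 0.6078 -0.1608  0.1798]
[[[-0.26, -0.66, 0.0, 0.0, 0.0, 0.0], [-0.26, -0.66, 0.0, 0.0, 0.0, 0.0], [-0.26, -0.66, 0.0, 0.0, 0.0, 0.0], [-0.26, -0.66, 0.0, 0.0, 0.0, 0.0], [-0.26, -0.66, 0.0, 0.0, 0.0, 0.0], [-0.26, -0.66, 0.0, 0.0, 0.0, 0.0], [-0.26, -0.66, 0.0, 0.0, 0.0, 0.0], [-0.26, -0.66, 0.0, 0.0, 0.0, 0.0]]]
[[[-0.26, -0.66, 0.0, 0.0, 0.0, 0.0], [-0.26, -0.66, 0.0, 0.0, 0.0, 0.0], [-0.26, -0.66, 0.0, 0.0, 0.0, 0.0], [-0.26, -0.67, 0.0, 0.0, 0.0, 0.0], [-0.25, -0.66, 0.01, 0.0, 0.0, 0.0], [-0.26, -0.67, 0.0, 0.0, 0.0, 0.0], [-0.25, -0.66, 0.01, 0.0, 0.0, 0.0]]]
```

View pics/w9.png

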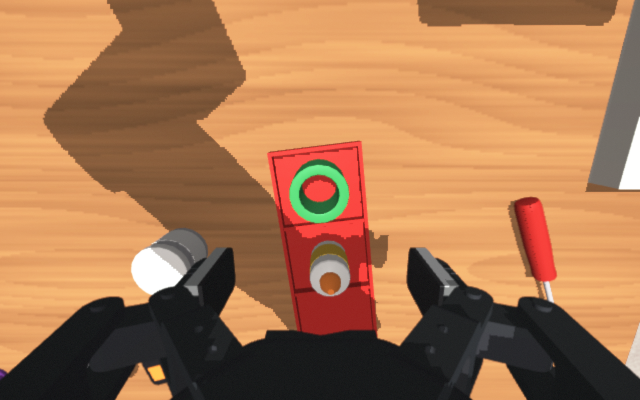

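The green roll at (319,193) and the glue at (329,272) are each in their own compartment. Next, the pale knob.

Request:
{"op": "send_rows", "data": {"increments": [[[-0.15,-0.4,0,0,0,0],[-0.26,-0.66,0,0,0,0],[-0.26,-0.66,0,0,0,0],[-0.26,-0.66,0,0,0,0],[-0.26,-0.66,0,0,0,0],[-0.26,-0.66,0,0,0,0],[-0.26,-0.66,0,0,0,0],[-0.26,-0.66,0,0,0,0]]]}}

```text
clock: 31.6
eef_pos: [0.5108, 0.0823, 0.1784]
tool_rot: [-0.001, 1.0, -0.0, -0.001]
ft_force: [1.0, -0.4, 0.6]
grip_width: 0.0853
```

Request:
{"op": "send_rows", "data": {"increments": [[[-0.26,-0.66,0,0,0,0],[-0.26,-0.66,0,0,0,0],[-0.26,-0.66,0,0,0,0],[-0.26,-0.66,0,0,0,0],[-0.26,-0.66,0,0,0,0],[-0.26,-0.66,0,0,0,0],[-0.26,-0.66,0,0,0,0],[-0.1,-0.3,0,0,0,0]]]}}

```text
clock: 32.6
eef_pos: [0.6073, -0.1637, 0.1781]
tool_rot: [0.0, 1.0, 0.0, -0.001]
ft_force: [-0.4, -0.3, -0.1]
grip_width: 0.0854
```

Request:
{"op": "send_rows", "data": {"increments": [[[0,0,0,0,0,0]]]}}

```text
clock: 32.72
eef_pos: [0.6072, -0.1627, 0.1786]
tool_rot: [0.0, 1.0, 0.0, -0.001]
ft_force: [-0.8, 1.1, -0.1]
grip_width: 0.0854
```

```bash
python3 look.py w10
```

```text
tcp [ 0.6072 -0.1627  0.1786] yaw 180.0
blob px [130.  31.] 5019 top 0.0642 topcirc [ 0.4643 -0.3183] 0.0284 allcirc [ 0.4642 -0.3183] 0.0284 rgb [212. 207.  97.]
blob px [139. 136.] 1885 top 0.0673 topcirc [ 0.5487 -0.3265] 0.0168 allcirc [ 0.5483 -0.3252] 0.0221 rgb [74. 73. 75.]
blob px [321. 198.] 1355 top 0.0545 topcirc [ 0.6089 -0.1625] 0.0187 allcirc [ 0.6091 -0.1627] 0.0201 rgb [219. 198. 143.]
blob px [629. 203.] 922 top 0.0511 topcirc [0.6173 0.1423] 0.0193 allcirc [0.614  0.1497] 0.0222 rgb [28. 22. 21.]
blob px [544. 228.] 2739 top 0.0496 topcirc [0.6408 0.0605] 0.0298 allcirc [0.6408 0.0605] 0.0299 rgb [138. 136. 137.]
blob px [220. 237.] 1052 top 0.0543 topcirc [ 0.6528 -0.2642] 0.0188 allcirc [ 0.6528 -0.2643] 0.0201 rgb [153.  78. 187.]
blob px [381. 261.] 1261 top 0.0543 topcirc [ 0.6761 -0.1002] 0.0189 allcirc [ 0.6764 -0.1003] 0.0201 rgb [ 91.  47. 112.]
blob px [ 29. 323.] 3641 top 0.0423 topcirc [ 0.7682 -0.4778] 0.0633 allcirc [ 0.7677 -0.4775] 0.0639 rgb [235. 216. 155.]
blob px [628. 356.] 365 top 0.0509 topcirc [0.7942 0.1828] 0.011 allcirc [0.7939 0.1905] 0.0187 rgb [97. 96. 98.]
blob px [148. 374.] 710 top 0.0422 topcirc [ 0.8201 -0.3646] 0.0279 allcirc [ 0.8201 -0.3646] 0.0279 rgb [250. 234. 171.]
blob px [491. 386.] 807 top 0.0516 topcirc [0.8221 0.0298] 0.0291 allcirc [0.828  0.0497] 0.0453 rgb [108. 106. 107.]
```

View pics/w10.png

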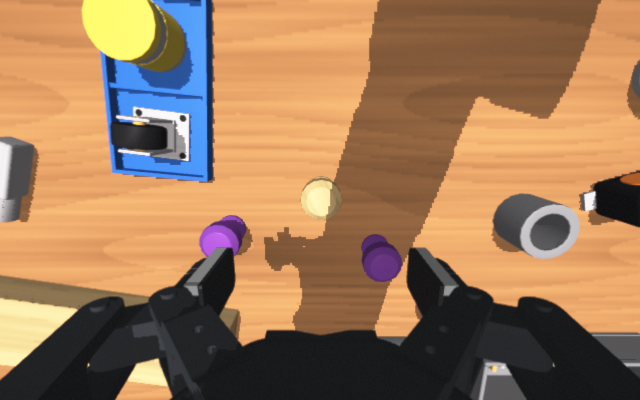

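The pale knob is at (321,198), with purple look-alikes at (220,237) and (381,261). The pale one fits the description and is centred between the jaws.

Request:
{"op": "send_rows", "data": {"increments": [[[-0.02,0,0.4,0,0,0],[0,0,0.7,0,0,0],[0,0,0.7,0,0,0],[0,0,0.6,0,0,0],[0,0,0.45,0,0,0],[0,0,0.18,0,0,0],[0,0,0,0,0,0]]]}}

```text
clock: 33.65
eef_pos: [0.6084, -0.1612, 0.0282]
tool_rot: [-0.001, 1.0, 0.0, -0.001]
ft_force: [-0.2, -1.0, 0.5]
grip_width: 0.0854
```

Request:
{"op": "send_rows", "data": {"increments": [[[0,0,0,0,0,0],[0,0,0,0,0,0],[0,0,0,0,0,0],[0,0,0,0,0,0],[0,0,0,0,0,0],[0,0,0,0,0,0]]], "grip": 1}}

```text
clock: 34.4
eef_pos: [0.6097, -0.1625, 0.0297]
tool_rot: [-0.001, 1.0, -0.0, 0.001]
ft_force: [-0.1, -0.2, 5.9]
grip_width: 0.0375
```

Request:
{"op": "send_rows", "data": {"increments": [[[0,0,-0.2,0,0,0],[0,0,-0.6,0,0,0],[0,0,-0.7,0,0,0],[0,0,-0.6,0,0,0],[0,0,-0.4,0,0,0],[0,0,0,0,0,0]]]}}

```text
clock: 35.15
eef_pos: [0.6098, -0.1627, 0.1554]
tool_rot: [-0.0, 1.0, -0.001, 0.002]
ft_force: [-0.3, -0.3, -0.5]
grip_width: 0.0374
```

```bash
python3 plan.py 0.58 0.3555 0.155 180 14; python3 look.py w11|head -1
```

```text
max 0.74 end [0.5798 0.3553 0.1552]
[[[0.04, 0.74, -0.0, -0.0, 0.0, 0.0], [0.04, 0.74, -0.0, -0.0, 0.0, 0.0], [0.04, 0.74, -0.0, -0.0, 0.0, 0.0], [0.04, 0.74, -0.0, -0.0, 0.0, 0.0], [0.04, 0.74, -0.0, -0.0, 0.0, 0.0], [0.04, 0.74, -0.0, -0.0, 0.0, 0.0], [0.04, 0.74, -0.0, -0.0, 0.0, 0.0], [0.04, 0.74, -0.0, -0.0, 0.0, 0.0]]]
[[[0.04, 0.74, -0.0, -0.0, 0.0, 0.0], [0.05, 0.74, -0.0, -0.0, 0.0, 0.0], [0.04, 0.74, -0.0, -0.0, 0.0, 0.0], [0.05, 0.74, -0.0, -0.0, 0.0, 0.0], [0.04, 0.74, -0.0, -0.0, 0.0, 0.0], [0.05, 0.74, -0.01, -0.0, 0.0, 0.0]]]
tcp [ 0.6098 -0.1627  0.1554] yaw -179.9
```

View pics/w11.png

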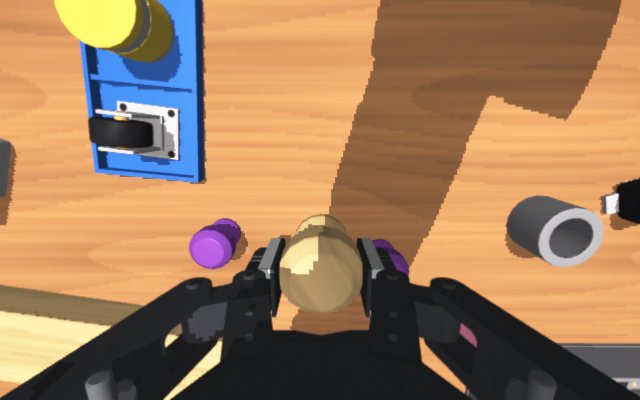

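The knob is held upright at (320,265). Carry it to the far red compartment.

Request:
{"op": "send_rows", "data": {"increments": [[[0.03,0.4,0,0,0,0],[0.04,0.7,0,0,0,0],[0.04,0.74,0,0,0,0],[0.04,0.74,0,0,0,0],[0.04,0.74,0,0,0,0],[0.04,0.74,0,0,0,0],[0.04,0.74,0,0,0,0],[0.04,0.74,0,0,0,0]]]}}

```text
clock: 36.2
eef_pos: [0.5912, 0.117, 0.1517]
tool_rot: [-0.001, 1.0, -0.0, -0.002]
ft_force: [-0.5, -0.8, -0.5]
grip_width: 0.0377
```

Request:
{"op": "send_rows", "data": {"increments": [[[0.04,0.74,0,0,0,0],[0.04,0.74,0,0,0,0],[0.04,0.74,0,0,0,0],[0.04,0.74,0,0,0,0],[0.04,0.74,0,0,0,0],[0.04,0.74,0,0,0,0],[0.04,0.38,0,0,0,0],[0,0,0,0,0,0]]]}}

```text
clock: 37.2
eef_pos: [0.5773, 0.3569, 0.152]
tool_rot: [-0.002, 1.0, -0.001, -0.001]
ft_force: [-0.1, -0.6, -0.8]
grip_width: 0.0375
```

```bash
python3 plan.py 0.58 0.3555 0.0345 180 6; python3 look.py w12|head -1
```

```text
max 0.4 end [0.5801 0.3553 0.0345]
[[[-0.01, -0.0, 0.39, -0.0, -0.0, 0.0], [-0.01, -0.01, 0.39, -0.0, -0.0, 0.0], [-0.01, -0.0, 0.39, -0.0, -0.0, 0.0], [-0.01, -0.01, 0.39, -0.0, -0.0, 0.0], [-0.01, -0.0, 0.4, -0.0, -0.0, 0.0], [-0.01, -0.01, 0.39, -0.0, -0.0, 0.0]]]
tcp [0.5773 0.3569 0.152 ] yaw -179.8
```

View pics/w12.png

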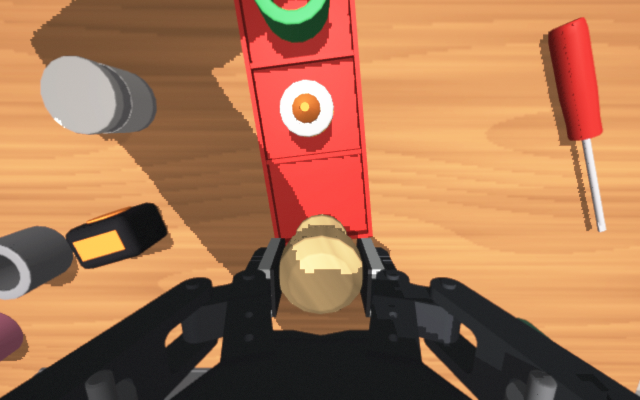

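Request:
{"op": "send_rows", "data": {"increments": [[[-0.04,-0.02,0.3,0,0,0],[0,0,0.6,0,0,0],[0,0,0.6,0,0,0],[0,0,0.5,0,0,0],[0,0,0.25,0,0,0],[0,0,0.1,0,0,0],[0,0,0.03,0,0,0],[0,0,0,0,0,0]]]}}

```text
clock: 38.25
eef_pos: [0.5814, 0.355, 0.0354]
tool_rot: [-0.001, 1.0, 0.0, 0.001]
ft_force: [-0.4, -1.1, -0.7]
grip_width: 0.0375
```

Request:
{"op": "send_rows", "data": {"increments": [[[0,0,0,0,0,0]]]}}

```text
clock: 38.38
eef_pos: [0.5812, 0.3551, 0.0353]
tool_rot: [-0.001, 1.0, 0.0, 0.001]
ft_force: [0.3, -0.3, -1.1]
grip_width: 0.0379
```

Request:
{"op": "send_rows", "data": {"increments": [[[0,0,0.03,0,0,0],[0,0,0,0,0,0]]]}}

```text
clock: 38.62
eef_pos: [0.5811, 0.3551, 0.0337]
tool_rot: [-0.001, 1.0, 0.0, 0.001]
ft_force: [-0.2, -0.1, 3.2]
grip_width: 0.0376
```

Request:
{"op": "send_rows", "data": {"increments": [[[0,0,0,0,0,0],[0,0,0,0,0,0],[0,0,0,0,0,0],[0,0,0,0,0,0],[0,0,0,0,0,0]]], "grip": 0}}

```text
clock: 39.25
eef_pos: [0.5807, 0.3547, 0.0327]
tool_rot: [-0.001, 1.0, -0.0, -0.0]
ft_force: [0.4, 0.7, 0.7]
grip_width: 0.0858
```

Request:
{"op": "send_rows", "data": {"increments": [[[0,0,-0.3,0,0,0],[0,0,-0.7,0,0,0],[0,0,-0.7,0,0,0],[0,0,-0.7,0,0,0],[0,0,-0.6,0,0,0],[0,0,0,0,0,0]]]}}

```text
clock: 40.0
eef_pos: [0.5826, 0.3558, 0.1878]
tool_rot: [-0.001, 1.0, 0.002, 0.004]
ft_force: [-0.4, 0.1, -0.6]
grip_width: 0.0853
```

Request:
{"op": "send_rows", "data": {"increments": [[[0.5,0,-0.2,0,0,0],[0.8,0,0,0,0,0],[0.8,0,0,0,0,0],[0.8,0,0,0,0,0],[0.4,0,0,0,0,0],[0,0,0,0,0,0],[0,0,0,0,0,0]]]}}

```text
clock: 40.88
eef_pos: [0.4161, 0.3545, 0.1926]
tool_rot: [-0.0, 1.0, -0.0, 0.0]
ft_force: [0.1, -0.5, 0.7]
grip_width: 0.0853
```

```bash
python3 look.py w13
python3 - <<'E'
from workcell import *
from h import *
c=camera("top"); C=c["color"]; W=cloud(c)
big=cv2.resize(C[130:320,120:480],None,fx=2.2,fy=2.2,interpolation=cv2.INTER_CUBIC); cv2.imwrite("pics/top9.png",big[:,:,::-1])
m=((np.nan_to_num(W[...,2])>.03)&(np.nan_to_num(W[...,2])<.09)).astype(np.uint8)
n,L,st,ce=cv2.connectedComponentsWithStats(m)
for i in range(1,n):
    if st[i,4]<60 or not(130<ce[i][0]<480 and 130<ce[i][1]<310): continue
    Q=W[L==i]; cc,r=circ(Q); print(ce[i].round(),cc.round(3),round(r,4),Q[:,2].max().round(3))
print(get_obs()["joint_vel"].round(3))
E
```

```text
tcp [0.4161 0.3545 0.1926] yaw -179.9
blob px [622. 119.] 5151 top 0.0369 topcirc [0.3259 0.6565] 0.0866 allcirc [0.3256 0.6565] 0.0868 rgb [230. 229. 227.]
blob px [300. 189.] 1829 top 0.054 topcirc [0.4115 0.3341] 0.029 allcirc [0.4115 0.3341] 0.0291 rgb [ 86. 193. 110.]
blob px [153. 261.] 2818 top 0.0601 topcirc [0.4894 0.175 ] 0.0285 allcirc [0.4894 0.175 ] 0.0285 rgb [210. 208. 208.]
blob px [312. 267.] 1482 top 0.0806 topcirc [0.4967 0.3453] 0.0065 allcirc [0.4976 0.345 ] 0.0214 rgb [158. 134. 114.]
blob px [321. 324.] 556 top 0.0577 topcirc [0.5733 0.3536] 0.017 allcirc [0.5795 0.3548] 0.02 rgb [123. 101.  71.]
blob px [149. 368.] 348 top 0.0592 topcirc [0.62   0.1579] 0.0202 allcirc [0.62   0.1579] 0.0202 rgb [187. 141.  71.]
[312. 146.] [ 0.743 -0.017] 0.0291 0.051
[348. 174.] [ 0.677 -0.098] 0.0201 0.056
[420. 183.] [ 0.653 -0.265] 0.0199 0.055
[278. 190.] [0.641 0.063] 0.0289 0.051
[232. 204.] [0.611 0.167] 0.032 0.062
[149. 218.] [0.581 0.355] 0.02 0.06
[450. 228.] [ 0.549 -0.326] 0.0224 0.068
[152. 254.] [0.498 0.346] 0.0214 0.083
[227. 257.] [0.49  0.176] 0.028 0.062
[448. 267.] [ 0.462 -0.319] 0.028 0.066
[157. 293.] [0.412 0.334] 0.0291 0.055
[-0.002  0.003  0.001  0.001  0.001  0.   ]
```

View pics/top9.png

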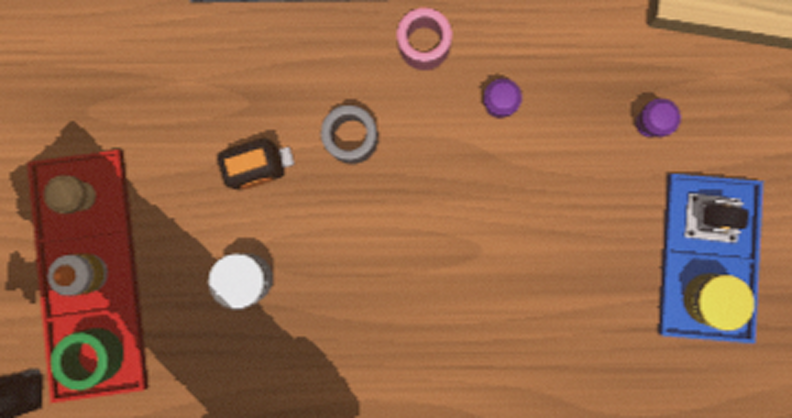

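View pics/w13.png

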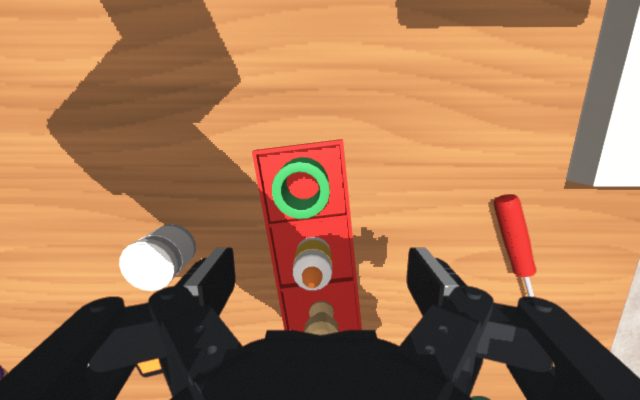

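In the last top crop, the red tray holds the knob (68,194), glue (76,273) and green roll (80,362). The blue tray holds the castor (715,217) and yellow tin (726,302). Each stands alone in its compartment. The white tin, grey roll and tape measure read the same positions as at the start, and the arm is clear and still.

```bash
python3 -c "
from workcell import *
print(job_done()); print(get_obs()['clock'])"
```

```text
the job is handed in; nothing more can be done
None
the job is handed in; nothing more can be done
```

Both kits are packed and the job is handed in; the clock read about 41 s of the 125 s allowed.
- **Blue tray:** the castor and the yellow-lidded tin.
- **Red tray:** the knob, the glue and the green tape.

**Last checks:** the top and wrist cameras showed each thing upright and alone in its compartment. Each top read about 4 to 6 mm above its height on the bench, as expected on the 4 mm tray floor. I checked uprightness by eye and by these heights, not by a measured angle.

The white tin, grey tape and tape measure read within about 1 mm of where they started. The purple and pink look-alikes were not touched. The gripper was open and about 190 mm up, with the arm at rest.

**Disagreements:** repeated camera readings differed by 1–2 mm, within the calibration. Top-camera heights read 2–4 mm high, both at the start and at the end. Part-hidden wrist views of the tape measure were off by up to 16 mm, so I relied on the top view there. One tray-outline fit was spoiled by the red screwdriver, so I ignored it and used the first top-view fit.

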